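Load a grommet washer into the bench press on a forked loader

TASK

Pick up the forked loader by its wooden handle and, keeping the brass washer balanced flat on its tip and never touching the washer, carry it to the hand press and lower it so that the washer's hole goes over the shuttle's peg. With the fork still under the washer, push the shuttle's fence with the loader's tip until the shuttle is fully home, solid against its stop, hold it there with about a kilogram for half a second (never over two and a half; touch the press with nothing but the loader), then slide the fork straight back out without dragging the shuttle along, leaving the washer flat on the shuttle. Lay the loader flat on the green mat, clear of the press, let go, and leave everything else where it is.

Things in the scene. Friction and masses are not known exactly. Their poses are not given: they have to be found in the camera images.
- loader: Flat forked loading tool, 215 mm long, 0.14 kg, lying flat on the mat to one side of the press. x points along it to the tip, z up. Origin: underside of blade, centre line, 20 mm behind the tip. Steel blade 3 mm thick, 40 mm wide; the tip has an open slot 16 mm wide from x = -22 to +20 mm, leaving two tines. Centre of mass near x = -110 mm.
- loader_grip (a point): Where to grip the loader's pale wooden handle: its section's middle, 130 mm behind the loader's origin, 23 mm above the underside. Axes as the loader. Handle 22 mm wide (fingers close across this), from loader x = -195 to -95 mm, from 10 to 36 mm above the underside; a foot at its butt reaches down to the underside's level.
- washer: Plain brass washer, outside diameter 34 mm, hole 16 mm, 4 mm thick, about 22 g. Origin: centre of its underside. It starts lying loose on the loader's fork, its centre within about 4 mm of the loader's origin, held by friction only.
- press: Grey hand press fixed to the bench, 190 x 100 mm. Origin: on the mat, below the shuttle's peg at its farthest possible home. x: the way the shuttle is pushed home, away from the robot; z up. Base from x = -100 to +90 mm, 22 mm high; guide rails 32 mm high at y +-35 to 47 mm. Column beyond x = +58 mm.
- ram (a point): Middle of the lower face of the press's ram (32 mm diameter), 92 mm above the mat over the origin of the press; the head above it overhangs from press x = -18 mm, 128 to 178 mm above the mat; lever knob up to 200 mm. Axes as the press.
- shuttle: Steel plate 70 mm (x) by 66 mm (y) that slides along the press's x. Origin: peg's axis at the flat top (deck), 36 mm above the mat; axes as the press. Starts at press x = -45 to -37 mm; home is where it meets the stop (see stop_block). Stays where left: sliding it takes about 4 N either way, so a blade pressed hard on the deck drags it along.
- stop_block: Dark block across the press behind the shuttle, fixed, 70 mm wide; origin on the mat at press x = +54 mm. It carries an adjustable brass stop whose setting is not measured: the shuttle is home anywhere from press x = -18 to 0 mm. Feel for it: over the last 4 mm a spring pin yields (0 to 1.2 N on top of the 4 N), then the stop is solid.
- peg_top (a point): Top of the shuttle's upright peg, 15 mm above the deck. Peg 11 mm diameter, straight to 10 mm above the deck, then a cone to 4 mm diameter at the top.
- fence (a point): Foot, at deck level, of the middle of the shuttle's fence face, 27 mm beyond the peg's axis (+x): a low wall across the deck, 10 mm high, 60 mm wide, for the loader's tip to push on.
- mat: Green cutting mat fixed to the bench, 420 mm (x) by 660 mm (y), 2 mm thick, top 2 mm above the bench. Origin: centre of its underside.
- spool: Bystander: upright dark brown thread spool, 68 mm diameter, 110 mm high. Origin: centre of its underside.
- maul: Bystander: maul standing on its white 80 mm head, wooden handle up to 240 mm high. Origin: centre of its underside.
- wax_tin: Bystander: flat round tin, 68 mm diameter, 30 mm high. Origin: centre of its underside.
- dish: Bystander: glass dish, 100 mm diameter, 35 mm high. Origin: centre of its underside.
- stamp: Bystander: square brass bar stamp lying along x, 120 x 11 x 11 mm, on the mat between the press and the loader. Origin: centre of its underside.
- beeswax: Bystander: block of wax 50 x 35 x 20 mm. Origin: centre of its underside.
Mind the look-alikes: they are no part of the job. Leave any orange look-alike of the loader alone.

How it is judged:
On the way, in this order (a step that is already met when the one before it is completed fails the run):
1. the washer is carried level on the loader's fork, above 70 mm (height (world z) of washer above 0.07 m and distance between washer and loader below 0.015 m and angle between loader's own z axis and vertical below 0.15 rad), for 0.3 s.
2. the washer is down over the shuttle's peg with the fork still under it (horizontal distance between washer and shuttle below 0.004 m and z of washer in the frame of shuttle between -0.0015 and 0.006 m and distance between washer and loader below 0.015 m), for 0.2 s.
3. with the washer on the peg, the loader holds the shuttle solidly home: the shuttle bears on the stop with more than 4 N, the loader on the shuttle with more than 6 N (horizontal distance between washer and shuttle below 0.004 m and z of washer in the frame of shuttle above -0.0015 m and contact force between shuttle and stop_block above 4 N and contact force between loader and shuttle above 6 N), for 0.3 s.
At the end, for the whole second after the job is handed in: Shuttle home, still pressing in the stop's spring pin (over 0.5 N: at most 2.3 mm short of solid); washer flat and at rest on the deck around the peg (centre within 4 mm, height 1.5 mm, tilt 0.06 rad); loader flat (0.06 rad) and at rest on the mat, not touching the press (horizontal distance between washer and shuttle below 0.004 m and z of washer in the frame of shuttle between -0.0015 and 0.0015 m and contact force between shuttle and stop_block above 0.5 N and angle between each of washer, loader's own z axis and vertical below 0.06 rad and linear speed of each of washer, loader below 0.01 m/s and height (world z) of loader below 0.006 m and contact force between loader and mat above 0.3 N and contact force between loader and press below 0.05 N).
It fails at once if the washer tips by more than 0.35 rad (angle between washer's own z axis and vertical above 0.35 rad).
It fails at once if the washer is touched by the fingers or arm (contact force between any of the fingers, the arm and washer above 0.05 N).
It fails at once if the loader presses on the press or its shuttle with more than 25 N (contact force between loader and press above 25 N).
It fails at once if the robot itself touches the press or its shuttle (contact force between any of the fingers, the arm and press above 0.5 N).
It fails at once if a bystander is moved by more than 20 mm (distance of any of spool, maul, wax_tin, dish, stamp, beeswax from where it was at the start of the episode above 0.02 m).
It also fails if it takes over 72 s, if anything falls off the work surface, if the arm or the gripper's body presses on something with over 40 N, if the wrist force passes 120 N, or if a joint passes its speed limit or range.

ROBOT

A 6-joint arm with a two-finger parallel gripper is mounted at the origin on the work surface. World frame = base frame: x ahead of the robot, y to its left, z up, the work surface at z = 0. Lengths are in m, angles in rad, forces in N, time in s.
With the tool pointing down it reaches from about 0.25 to 0.775 m from the base axis. Payload 4 kg.
Tool frame: the origin (TCP) lies midway between the tips of the shut fingers; the grasp point (between the pads) lies grip_point_offset behind it (grip_point_offset is the distance from the TCP to the grasp point, in m); z points along the fingers, y is the line along which they close (so a half turn about z gives the same grasp; the last joint's range is limited). The gripper opens to 94 mm and grips with 3 to 60 N. Pads are 16 mm wide; open, the fingers measure 119 mm over their backs; the gripper's body (75 mm by 177 mm) begins 78 mm behind the grasp point.
Start: joints at [1.045, 0.087, 1.371, -0, 1.684, -0.103], TCP at [0.226, 0.502, 0.206] pointing down, gripper open.
Joint ranges: [-3.1, 3.1], [-0.76, 2.03], [0.27, 2.55], [-1.08, 4.22], [0.17, 2.65], [-2.57, 2.57]. Speed limits (rad/s): [2.79, 2.79, 3.14, 3.14, 3.14, 3.14].

INTERFACE

Orientations are given as [roll, pitch, yaw] about the fixed x, y, z axes, in that order (R = Rz(yaw) Ry(pitch) Rx(roll)).
In Python, from bench import * gives the robot as it stands. The module is installed in compiled form; this text tells all that it offers.
- The arm moves only by the tool apply_moves, never from a script. Its argument "commands" is a list of rows, each a list of 7 numbers: the turn, a rotation vector about the world's x, y, z in rad, then the shift along the world's x, y, z in m, then the opening in per cent of the stroke, from 0 (shut) to 100 (fully open). In form: [[ax, ay, az, x, y, z, jaw], ...]. A call has exactly 5 rows; each row is the pose to reach, as a shift and turn from the pose commanded when the call began; what a row does not reach only later rows make up. A row lasts 1/10 s, in which the tool goes at most 50 mm and 8.59 degrees, less where a joint would pass 70% of its speed; a pose out of reach is approached as far as the arm can. A call with a gripper value outside its range is refused whole. The fingers move at their own pace and stop on an object; the grip force is fixed at half the most. Time passes only in rows, so rows that repeat a pose let the fingers close, or fill a call up. It gives the time, the measured TCP pose, the force, the opening and the grip force at its end, in the units of the state.
- get_obs(): the state, without advancing time (a new reading comes with each control period).
- snapshot(name): name is "scene" or "top" or "wrist"; returns a dict with "pixels" (480x640x3 uint8, red, green, blue), "vertical_fov" (degrees; the focal length in pixels is half the picture's height over the tangent of half this angle, whatever the lens; pixels are square), "cx", "cy" (the principal point, pixels), "rvec" (rotation vector, rad) and "tvec" (3), from world to camera coordinates, as OpenCV has them. Camera axes: x right, y down, z forward; pixel columns grow to the right and rows downward; lengths in m; the calibration is good to about 2 mm. A picture is of the moment at which its call begins. There is no depth.
- close_job(): hands the job in; it is judged then, once.
Trained networks look in the newest picture that a camera, given by its name, has taken for a name from the list of things; names that differ only in an ending like _2 or _b are one class to them, and where a whole thing is asked for, a point or a joint stands for the part that bears it (a point fixed in the world has none). Each returns a list of dicts, best first, with "score" (0 to 1); they miss things now and then, are a little off and sometimes report something else, mostly with a low value. They report only what shows in the picture. A call takes as long as a camera call. They do not tell look-alikes from the thing itself.
- masks_of(camera, query): "mask" (480x640 bool, what is visible of it) and "extent" ([left, top, right, bottom] in pixels, round what is visible of it).
- place_of(camera, query): "pixel" ([column, row] in pixels: a listed point, or the origin of a listed thing).
The state is a dict: "time": time; "joint_positions": joint angles; "qvel": joint speeds; "joint_torque": joint torques, N m; "tool_pos": TCP position; "ee_rot": TCP orientation; "wrist_force": force on the tool from outside, world axes, zero at the start; "wrist_torque": the same for the moment, N m; "width": finger opening in m; "finger_force": force on a finger pad.
Only numpy, scipy, OpenCV 4.12 (cv2) and the standard library are available. Lean on these libraries where they do the work, as an engineer would, in place of code of your own. Each camera call takes 0.05 s, during which the arm holds its last target. There are 200 camera calls.

## Working session

There is one attempt and no reset: what is moved stays moved. The work goes in short steps, Python scripts to look and compute and a tool call to move; the robot and the scene stay as the last step left them, time stands still between calls to the robot, and variables do not carry over. Pictures are saved under pics/ and viewed, at most 10 in all, crops included, and the job is handed in when it is done.

Besides the shell and the picture viewer there is one more tool, called after "Call:" in YAML: its name, and indented under it one key for each argument. apply_moves: Moves the arm, as the interface text tells. Its arguments: {"type":"object","properties":{"commands":{"type":"array"}},"required":["commands"]}

```bash
mkdir -p pics; cat > h.py <<'E'
from bench import *
import numpy as np, cv2
def snap(n,f=None):
    s=snapshot(n)
    if f: cv2.imwrite(f'pics/{f}.png',s['pixels'][:,:,::-1])
    return s
def cam(s):
    f=240/np.tan(np.radians(s['vertical_fov'])/2)
    R=cv2.Rodrigues(np.array(s['rvec'],float))[0]; return f,R,np.array(s['tvec'],float)
def proj(s,P):
    f,R,t=cam(s); c=np.atleast_2d(P)@R.T+t
    return np.c_[s['cx']+f*c[:,0]/c[:,2], s['cy']+f*c[:,1]/c[:,2]]
def ray(s,px):
    f,R,t=cam(s); d=R.T@np.array([(px[0]-s['cx'])/f,(px[1]-s['cy'])/f,1]); return -R.T@t,d
def onz(s,px,z):
    o,d=ray(s,px); return o+d*(z-o[2])/d[2]
E
python3 - <<'E'
from h import *
print({k:np.round(v,3) if not np.isscalar(v) else v for k,v in get_obs().items()})
Z=dict(loader=.002,loader_grip=.025,washer=.005,press=.002,ram=.094,shuttle=.038,stop_block=.002,peg_top=.053,fence=.038,stamp=.002,spool=.002,maul=.002,wax_tin=.002,dish=.002,beeswax=.002)
for n in ("scene","top"):
    s=snap(n,n)
    f,R,t=cam(s);print(n,f,-R.T@t)
    for q,z in Z.items():
        print(q,[(round(r['score'],2),np.round(r['pixel']).tolist(),np.round(onz(s,r['pixel'],z)[:2],3).tolist()) for r in place_of(n,q)[:3]])
E
```

```text
{'time': 0.0, 'joint_positions': array([ 1.045,  0.088,  1.372, -0.   ,  1.684, -0.103]), 'qvel': array([-0.001, -0.001, -0.   , -0.   ,  0.002,  0.   ]), 'joint_torque': array([ 0.0000e+00, -3.4017e+01, -3.0243e+01,  7.2000e-02,  3.3000e-02,
       -0.0000e+00]), 'tool_pos': array([0.225, 0.501, 0.204]), 'ee_rot': array([-3.139, -0.   ,  2.719]), 'wrist_force': array([ 0.784,  0.644, -0.402]), 'wrist_torque': array([0.001, 0.014, 0.033]), 'finger_force': 0.0, 'width': 0.09408606255479737}
scene 553.794028171084 [ 1.0620999  -0.5325244   0.91920263]
loader [(0.84, [303.0, 328.0], [0.65, -0.137]), (0.74, [110.0, 290.0], [0.304, -0.342])]
loader_grip [(0.93, [36.0, 292.0], [0.224, -0.449]), (0.78, [270.0, 275.0], [0.524, -0.104])]
washer [(0.6, [395.0, 215.0], [0.593, 0.22]), (0.46, [303.0, 326.0], [0.648, -0.134])]
press [(0.73, [141.0, 392.0], [0.536, -0.426]), (0.66, [388.0, 241.0], [0.63, 0.151]), (0.63, [216.0, 443.0], [0.702, -0.394])]
ram []
shuttle [(0.92, [380.0, 222.0], [0.599, 0.155])]
stop_block [(0.43, [406.0, 256.0], [0.683, 0.143])]
peg_top [(0.96, [380.0, 219.0], [0.601
[... 748 characters left out ...]
0.124])]
press [(0.96, [270.0, 222.0], [0.628, 0.158]), (0.25, [330.0, 274.0], [0.504, 0.007])]
ram [(0.63, [267.0, 213.0], [0.635, 0.156]), (0.58, [386.0, 223.0], [0.62, -0.12])]
shuttle [(0.6, [271.0, 233.0], [0.597, 0.152]), (0.57, [390.0, 216.0], [0.644, -0.134])]
stop_block [(0.41, [278.0, 197.0], [0.691, 0.144])]
peg_top [(0.7, [271.0, 228.0], [0.606, 0.151])]
fence [(0.82, [271.0, 222.0], [0.622, 0.152])]
stamp [(0.73, [328.0, 272.0], [0.508, 0.012])]
spool [(0.52, [184.0, 204.0], [0.666, 0.375])]
maul [(0.7, [507.0, 265.0], [0.539, -0.427])]
wax_tin [(0.79, [185.0, 206.0], [0.662, 0.373])]
dish [(0.65, [158.0, 257.0], [0.534, 0.434])]
beeswax [(0.86, [492.0, 200.0], [0.699, -0.391])]
```

View pics/scene.png

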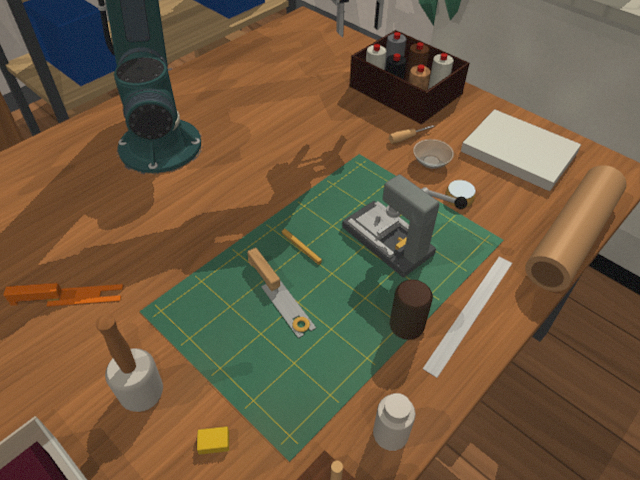

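View pics/top.png

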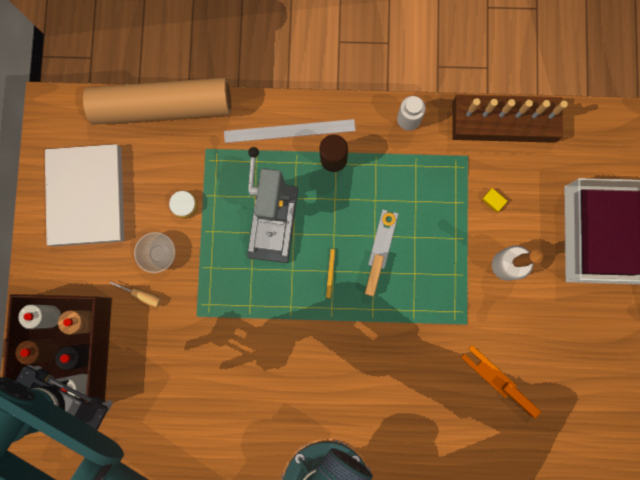

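The pictures show the real loader, with its pale handle, near (375,275)-(389,216) in the top view. The press is at (270,220), and the orange look-alike is off the mat at (500,380).

```bash
python3 - <<'E'
from h import *
import bench
print([n for n in dir(bench) if 'off' in n.lower() or 'grip' in n.lower()], getattr(bench,'grip_point_offset',None))
s=snap('wrist'); f,R,t=cam(s); o=get_obs()
from scipy.spatial.transform import Rotation as Ro
T=Ro.from_euler('xyz',o['ee_rot']).as_matrix()
print(f,'cam in tool',T.T@(-R.T@t-o['tool_pos']),'axes in tool',np.round(T.T@R.T,3).tolist())
# mask-based axes
for n,q,z in (('top','loader',.01),('scene','loader',.004),('top','press',.03),('top','shuttle',.038),('scene','shuttle',.038),('top','stamp',.01)):
    s=snap(n)
    for m in masks_of(n,q)[:2]:
        ys,xs=np.nonzero(m['mask']); P=np.array([onz(s,(x,y),z)[:2] for x,y in zip(xs,ys)])
        r=cv2.minAreaRect(P.astype(np.float32)*1000); print(n,q,round(m['score'],2),m['extent'],np.round(r[0]),np.round(r[1]),round(r[2],1))
E
```

```text
['grip_point_offset'] 0.0188
374.1527728230536 cam in tool [ 0.08275431  0.00066722 -0.17961587] axes in tool [[0.001, -0.959, -0.285], [1.0, 0.001, -0.0], [0.0, -0.285, 0.959]]
top loader 0.96 [365.1, 210.3, 397.9, 294.0] [ 559. -111.] [ 40. 212.] 77.2
top loader 0.61 [460.4, 346.0, 536.6, 416.0] [ 254. -409.] [224.  41.] 48.0
scene loader 0.96 [247.0, 251.7, 311.3, 335.8] [ 546. -112.] [ 42. 239.] 75.6
scene loader 0.94 [3.7, 284.3, 122.8, 304.8] [ 247. -416.] [236.  54.] 43.7
top press 0.67 [246.1, 147.3, 298.7, 263.3] [668. 154.] [283. 118.] 2.0
top press 0.25 [134.3, 230.3, 171.9, 275.4] [542. 435.] [100.  97.] 3.3
top shuttle 0.55 [256.0, 219.6, 285.3, 246.1] [592. 156.] [68. 70.] 83.0
scene shuttle 0.83 [358.8, 206.3, 399.0, 240.4] [596. 150.] [73. 76.] 85.2
top stamp 0.81 [324.4, 248.6, 334.3, 296.1] [507.   7.] [ 11. 116.] 86.0
```

Call:
apply_moves:
  commands:
    - [0,0,0.03,0.02,-0.05,0.01,100]
    - [0,0,0.06,0.04,-0.1,0.02,100]
    - [0,0,0.09,0.06,-0.15,0.03,100]
    - [0,0,0.12,0.08,-0.2,0.04,100]
    - [0,0,0.146,0.1,-0.24,0.04,100]

```text
time: 2.75
tool_pos: [0.3204, 0.2724, 0.2462]
ee_rot: [3.139, 0.002, 2.867]
wrist_force: [-0.0, 1.1, 0.9]
width: 0.094
finger_force: 0.0
```

Call:
apply_moves:
  commands:
    - [0,0,0,0.02,-0.045,0,100]
    - [0,0,0,0.04,-0.09,0,100]
    - [0,0,0,0.06,-0.135,0,100]
    - [0,0,0,0.08,-0.18,0,100]
    - [0,0,0,0.1,-0.225,0,100]

```text
time: 3.25
tool_pos: [0.4204, 0.0468, 0.2452]
ee_rot: [3.141, 0.001, 2.865]
wrist_force: [0.4, 0.4, 0.0]
width: 0.0938
finger_force: 0.0
```

Call:
apply_moves:
  commands:
    - [0,0,0,0.02,-0.045,0,100]
    - [0,0,0,0.04,-0.09,0,100]
    - [0,0,0,0.06,-0.12,0,100]
    - [0,0,0,0.08,-0.135,0,100]
    - [0,0,0,0.085,-0.135,0,100]

```text
time: 3.75
tool_pos: [0.5059, -0.0884, 0.2438]
ee_rot: [-3.141, -0.001, 2.861]
wrist_force: [-0.3, -0.1, 0.3]
width: 0.0941
finger_force: 0.0
```

```bash
python3 - <<'E'
from h import *
o=get_obs();print(o['tool_pos'],o['ee_rot'])
Z=dict(loader=.002,loader_grip=.025,washer=.005,stamp=.002)
for n in ('wrist','top','scene'):
    s=snap(n,'w1' if n=='wrist' else None)
    for q,z in Z.items():
        print(n,q,[(round(r['score'],2),np.round(r['pixel']).tolist(),np.round(onz(s,r['pixel'],z)[:2],4).tolist()) for r in place_of(n,q)[:2]])
E
```

```text
[ 0.5059457  -0.08836357  0.24383992] [-3.14136888e+00 -1.05080951e-03  2.86133029e+00]
wrist loader [(0.94, [40.0, 96.0], [0.3111, -0.3404]), (0.85, [320.0, 321.0], [0.6459, -0.1297])]
wrist loader_grip [(0.84, [311.0, 222.0], [0.5159, -0.1021])]
wrist washer []
wrist stamp [(0.7, [402.0, 182.0], [0.5045, 0.0066])]
top loader [(0.68, [474.0, 358.0], [0.3105, -0.3471]), (0.6, [388.0, 220.0], [0.6407, -0.1336])]
top loader_grip [(0.7, [518.0, 397.0], [0.2251, -0.4452]), (0.69, [158.0, 253.0], [0.5417, 0.4253])]
top washer [(0.37, [386.0, 222.0], [0.6356, -0.1281])]
top stamp [(0.42, [329.0, 272.0], [0.5095, 0.0108])]
scene loader [(0.9, [110.0, 294.0], [0.3143, -0.3483]), (0.62, [301.0, 329.0], [0.6491, -0.141])]
scene loader_grip [(0.73, [36.0, 292.0], [0.2225, -0.4496]), (0.63, [270.0, 274.0], [0.5232, -0.1012])]
scene washer [(0.47, [297.0, 328.0], [0.6432, -0.1446]), (0.28, [387.0, 229.0], [0.607, 0.1729])]
scene stamp [(0.82, [302.0, 245.0], [0.502, 0.0101])]
```

View pics/w1.png

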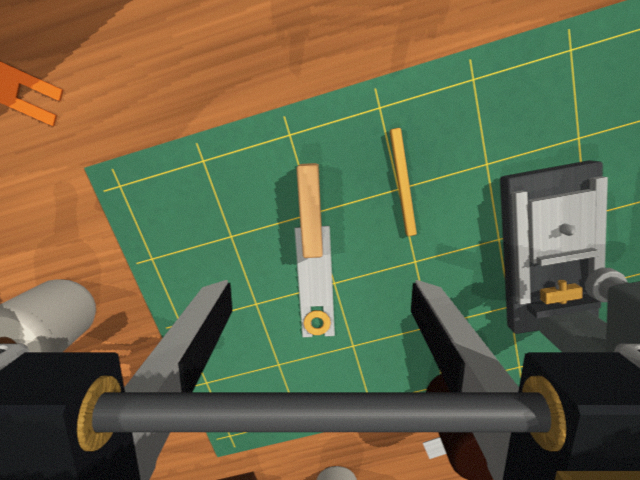

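The wrist view shows the loader with its butt at (308,165) and tip at (318,335), the washer at (317,323), and the press at right with its peg at (566,229).

```bash
python3 - <<'E'
from h import *
s=snap('wrist')
P=lambda u,v,z:onz(s,(u,v),z)[:2]
ang=lambda a,b:np.arctan2(*(b-a)[::-1])
for nm,z in (('loader',.005),):
  m=[m for m in masks_of('wrist','loader') if m['extent'][0]>200][0]['mask']
  ys,xs=np.nonzero(m)
  rows=[(xs[ys==r].min(),xs[ys==r].max()+1,r) for r in range(ys.min(),ys.max()+1)]
  bl=[(a,b,r) for a,b,r in rows if 265<r<325]
  L=np.array([P(a,r,.005) for a,b,r in bl]);Rr=np.array([P(b,r,.005) for a,b,r in bl]);C=(L+Rr)/2
  k=np.polyfit(C[:,0],C[:,1],1);print('blade',k,np.arctan(k[0]),np.linalg.norm(L-Rr,axis=1).mean(),'y at .645/.52',np.polyval(k,[.645,.52]))
  hd=[(a,b,r) for a,b,r in rows if 175<r<220]
  C=np.array([P((a+b)/2,r,.038) for a,b,r in hd]);k=np.polyfit(C[:,0],C[:,1],1);print('handle',np.arctan(k[0]),np.polyval(k,.52))
  print('butt',P(308,rows[0][2],.038),'tip',P(317,rows[-1][2],.005))
for q,z in (('peg_top',.053),('shuttle',.038),('fence',.038),('press',.002),('stop_block',.002)):
  print(q,[(round(r['score'],2),np.round(r['pixel']).tolist(),np.round(onz(s,r['pixel'],z)[:2],4).tolist()) for r in place_of('wrist',q)[:2]])
print('rails',ang(P(516,192,.034),P(526,303,.034)),ang(P(502,178,.024),P(514,332,.024)),ang(P(604,163,.024),P(596,163,.024)))
print(ang(P(531,262,.048),P(596,250,.048))-np.pi/2)
E
```

```text
blade [-0.2412855   0.02312348] -0.23676010889868931 0.0406333620742384 y at .645/.52 [-0.13250567 -0.10234498]
handle -0.21755278230906508 -0.10275739876745818
butt [ 0.45319716 -0.08475084] tip [ 0.66227675 -0.13558128]
peg_top [(0.61, [569.0, 233.0], [0.5919, 0.1549])]
shuttle [(0.84, [559.0, 230.0], [0.5923, 0.1533])]
fence [(0.62, [561.0, 252.0], [0.6181, 0.1529])]
press [(0.88, [539.0, 254.0], [0.6317, 0.1477])]
stop_block [(0.91, [540.0, 294.0], [0.6843, 0.1435]), (0.71, [445.0, 391.0], [0.7916, 0.0056])]
rails -0.04247395192036431 -0.06333976288489636 -1.8469347337784925
-0.0766393709640798
```

Call:
apply_moves:
  commands:
    - [0,0,0.02,0.005,-0.006,-0.04,80]
    - [0,0,0.042,0.01,-0.0125,-0.08,60]
    - [0,0,0.042,0.01,-0.0125,-0.12,60]
    - [0,0,0.042,0.01,-0.0125,-0.155,60]
    - [0,0,0.042,0.01,-0.0125,-0.18,60]

```text
time: 5.35
tool_pos: [0.5134, -0.0983, 0.0617]
ee_rot: [3.141, -0.004, 2.907]
wrist_force: [-0.5, -0.2, -0.4]
width: 0.0582
finger_force: 0.0
```

```bash
python3 - <<'E'
from h import *
o=get_obs();print(o['tool_pos'],o['ee_rot'])
s=snap('wrist')
for q,z in (('loader',.002),('loader_grip',.025),('washer',.005)):
  print(q,[(round(r['score'],2),np.round(r['pixel']).tolist(),np.round(onz(s,r['pixel'],z)[:2],4).tolist()) for r in place_of('wrist',q)[:2]])
for m in masks_of('wrist','loader')[:1]:
  ys,xs=np.nonzero(m['mask']);print(m['extent'])
  rows=[(xs[ys==r].min(),xs[ys==r].max()+1,r) for r in range(ys.min(),ys.max()+1,10)]
  for a,b,r in rows: print(r,a,b,np.round(onz(s,(a,r),.005)[:2],4),np.round(onz(s,(b,r),.005)[:2],4),np.round(onz(s,((a+b)/2,r),.038)[:2],4))
E
```

```text
[ 0.51344896 -0.09833185  0.06173305] [ 3.1412658  -0.00374675  2.9065947 ]
loader []
loader_grip [(0.89, [315.0, 274.0], [0.5151, -0.1021])]
washer [(0.56, [318.0, 426.0], [0.6441, -0.1318])]
[286.6, 173.2, 344.5, 447.6]Traceback (most recent call last):
  File "<stdin>", line 8, in <module>
    return umr_minimum(a, axis, None, out, keepdims, initial, where)
ValueError: zero-size array to reduction operation minimum which has no identity
```

Call:
apply_moves:
  commands:
    - [0,0,0,0.002,-0.003,-0.02,60]
    - [0,0,0,0.002,-0.003,-0.04,55]
    - [0,0,0,0.002,-0.003,-0.052,50]
    - [0,0,0,0.002,-0.003,-0.054,45]
    - [0,0,0,0.002,-0.003,-0.054,40]

```text
time: 6.1
tool_pos: [0.5176, -0.1018, 0.0117]
ee_rot: [-3.142, 0.001, 2.907]
wrist_force: [-0.1, 0.7, 0.3]
width: 0.0385
finger_force: 0.0
```

Call:
apply_moves:
  commands:
    - [0,0,0,0,0,0,34]
    - [0,0,0,0,0,0,30]
    - [0,0,0,0,0,0,27]
    - [0,0,0,0,0,0,24]
    - [0,0,0,0,0,0,21]

```text
time: 6.6
tool_pos: [0.5173, -0.1024, 0.0115]
ee_rot: [-3.141, 0.001, 2.907]
wrist_force: [-0.8, -2.7, 3.2]
width: 0.0218
finger_force: 30.0
```

Call:
apply_moves:
  commands:
    - [0,0,0,0,0,0,15]
    - [0,0,0,0,0,0,10]
    - [0,0,0,0,0,0,0]
    - [0,0,0,0,0,0,0]
    - [0,0,0,0,0,0.001,0]

```text
time: 7.1
tool_pos: [0.5171, -0.1014, 0.0116]
ee_rot: [3.141, 0.0, 2.906]
wrist_force: [-0.1, -0.6, -1.5]
width: 0.0217
finger_force: 30.0
```

Call:
apply_moves:
  commands:
    - [0,0,0,0,0,0.002,0]
    - [0,0,0,0,0,0.004,0]
    - [0,0,0,0,0,0.007,0]
    - [0,0,0,0,0,0.011,0]
    - [0,0,0,0,0,0.015,0]

```text
time: 7.6
tool_pos: [0.5168, -0.1015, 0.0269]
ee_rot: [3.141, -0.0, 2.907]
wrist_force: [-0.0, -0.2, -2.2]
width: 0.0219
finger_force: 30.0
```

```bash
python3 - <<'E'
from h import *
o=get_obs();print(o['tool_pos'],o['ee_rot'],o['wrist_force'],o['wrist_torque'],o['finger_force'])
snap('wrist','w2')
E
```

```text
[ 0.51681937 -0.10147084  0.02687724] [ 3.14126525e+00 -4.61029588e-04  2.90694301e+00] [-0.03973428 -0.19669107 -2.16638619] [0.07176538 0.08992962 0.02765026] 29.989171028137207
```

View pics/w2.png

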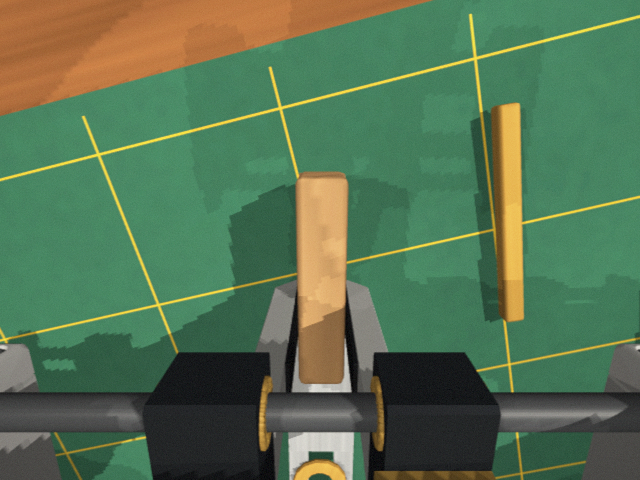

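The handle is seated squarely between the fingers at (322,280), and the washer is still on the fork at (320,470). Next I lift and carry.

Call:
apply_moves:
  commands:
    - [0,0,0,0,0,0.005,0]
    - [0,0,0,0,0,0.013,0]
    - [0,0,0,0,0,0.025,0]
    - [0,0,0,0,0,0.042,0]
    - [0,0,0,0,0,0.062,0]

```text
time: 8.15
tool_pos: [0.5167, -0.1016, 0.0898]
ee_rot: [3.141, -0.0, 2.907]
wrist_force: [0.7, -0.1, -1.2]
width: 0.0214
finger_force: 30.0
```

Call:
apply_moves:
  commands:
    - [0,0,0,0,0,0.02,0]
    - [0,0,0,0,0,0.04,0]
    - [0,0,0,0,0,0.056,0]
    - [0,0,0,0,0,0.068,0]
    - [0,0,0,0,0,0.078,0]

```text
time: 8.65
tool_pos: [0.5172, -0.1018, 0.1684]
ee_rot: [3.142, 0.002, 2.907]
wrist_force: [0.3, -0.9, -1.8]
width: 0.0216
finger_force: 30.0
```

Call:
apply_moves:
  commands:
    - [0,0,0.01,-0.004,0.008,0.01,0]
    - [0,0,0.03,-0.012,0.024,0.02,0]
    - [0,0,0.055,-0.023,0.048,0.03,0]
    - [0,0,0.085,-0.036,0.076,0.04,0]
    - [0,0,0.115,-0.049,0.104,0.045,0]

```text
time: 9.15
tool_pos: [0.4668, 0.0043, 0.2128]
ee_rot: [3.141, 0.001, 3.024]
wrist_force: [-0.1, 0.1, -1.7]
width: 0.0214
finger_force: 30.0
```

Call:
apply_moves:
  commands:
    - [0,0,0.025,-0.012,0.024,0,0]
    - [0,0,0.045,-0.02,0.04,0,0]
    - [0,0,0.055,-0.025,0.05,0,0]
    - [0,0,0.06,-0.027,0.055,0,0]
    - [0,0,0.06,-0.028,0.0575,0,0]

```text
time: 9.65
tool_pos: [0.4396, 0.0603, 0.2118]
ee_rot: [-3.142, -0.0, 3.083]
wrist_force: [0.2, -0.0, -0.8]
width: 0.0217
finger_force: 30.0
```

```bash
python3 - <<'E'
from h import *
o=get_obs();print(o['tool_pos'],o['ee_rot'],o['wrist_force'])
S={}
Z=dict(peg_top=.053,shuttle=.038,fence=.038,press=.002,ram=.094,stop_block=.002,washer=o['tool_pos'][2]-.0066,loader=o['tool_pos'][2]-.0096)
for n in ('wrist','top','scene'):
    s=snap(n,'c3'+n)
    for q,z in Z.items():
        print(n,q,[(round(r['score'],2),np.round(r['pixel']).tolist(),np.round(onz(s,r['pixel'],z)[:2],4).tolist()) for r in place_of(n,q)[:2]])
a=cv2.imread('pics/c3wrist.png')[:, :]; b=cv2.imread('pics/c3top.png')[160:280,230:330]; c=cv2.imread('pics/c3scene.png')[170:290,320:460]
r=lambda i:cv2.resize(i,(400,340),interpolation=cv2.INTER_CUBIC)
cv2.imwrite('pics/m3.png',np.vstack([np.hstack([r(b),r(c)]),np.hstack([cv2.resize(a,(346,260)),np.zeros((260,454,3),np.uint8)])]))
E
```

```text
[0.43959447 0.06028063 0.21176868] [-3.14151619e+00 -4.65868155e-05  3.08254220e+00] [ 0.24715377 -0.03424224 -0.84806537]
wrist peg_top [(0.81, [419.0, 362.0], [0.5948, 0.1542]), (0.57, [275.0, 272.0], [0.4859, 0.0128])]
wrist shuttle [(0.9, [413.0, 355.0], [0.595, 0.1507])]
wrist fence []
wrist press [(0.81, [409.0, 364.0], [0.6324, 0.1548])]
wrist ram []
wrist stop_block []
wrist washer [(0.78, [320.0, 477.0], [0.5687, 0.0527])]
wrist loader []
top peg_top [(0.66, [270.0, 230.0], [0.6003, 0.1525]), (0.46, [268.0, 214.0], [0.6393, 0.1598])]
top shuttle [(0.66, [271.0, 232.0], [0.5982, 0.1514]), (0.45, [269.0, 213.0], [0.6445, 0.1598])]
top fence [(0.63, [273.0, 223.0], [0.6201, 0.1472])]
top press [(0.81, [270.0, 219.0], [0.6362, 0.1596])]
top ram [(0.72, [267.0, 215.0], [0.6311, 0.1576])]
top stop_block [(0.5, [278.0, 200.0], [0.6833, 0.1423]), (0.25, [306.0, 238.0], [0.5921, 0.0679])]
top washer [(0.64, [308.0, 238.0], [0.5663, 0.0533]), (0.16, [334.0, 161.0], [0.7359, 0.0018])]
top loader [(0.93, [472.0, 358.0], [0.322, -0.2986]), (0.63, [308.0, 232.0], [0.5777, 0.0532])]
scene peg_top [(0.91, [377.0, 217.0], [0.5936, 0.1483])]
scene shuttle [(0.69, [378.0, 223.0], [0.5991, 0.148])]
scene fence [(0.56, [386.0, 230.0], [0.6247, 0.1439])]
scene press [(0.79, [390.0, 240.0], [0.6307, 0.1544])]
scene ram [(0.68, [392.0, 215.0], [0.6347, 0.1428])]
scene stop_block [(0.58, [408.0, 257.0], [0.6893, 0.1432])]
scene washer [(0.67, [338.0, 183.0], [0.5676, 0.0458]), (0.23, [334.0, 276.0], [0.7095, -0.1203])]
scene loader [(0.64, [112.0, 291.0], [0.4738, -0.3827]), (0.62, [341.0, 187.0], [0.5759, 0.0442])]
```

View pics/m3.png

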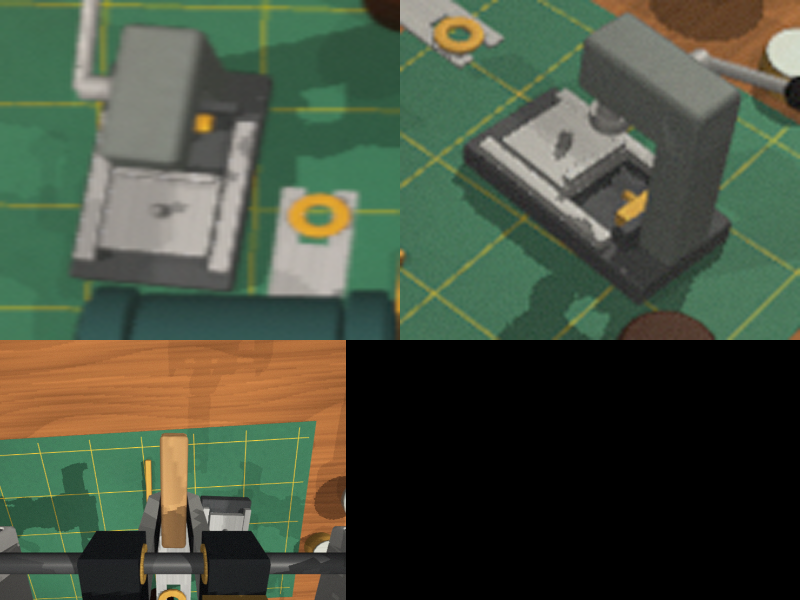

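The washer sits centred on the fork, at (320,215) in the upscaled top crop. The peg is clear at (162,210) there, and the press is unobstructed.

```bash
python3 - <<'E'
from h import *
t=snap('top');c=snap('scene');w=snap('wrist')
def tp(x,y):return 230+x/4,160+y/2.8333
def sp(x,y):return 320+(x-400)/2.857,170+y/2.8333
def a(s,p,q,z):
    d=(onz(s,q,z)-onz(s,p,z))[:2];return round(np.arctan2(d[1],d[0]),3),round(np.linalg.norm(d),3)
print('top base right',a(t,tp(233,288),tp(270,78),.024),'rail R',a(t,tp(230,270),tp(256,122),.034),'front edge',a(t,tp(233,288),tp(70,274),.024),'shut front',a(t,tp(217,258),tp(100,247),.038),'fence',a(t,tp(220,178),tp(104,168),.048))
print('scene left base',a(c,sp(465,150),sp(640,300),.024),'rail',a(c,sp(480,142),sp(606,243),.034),'fence',a(c,sp(568,182),sp(622,143),.048))
E
```

```text
top base right (np.float64(-0.087), np.float64(0.184)) rail R (np.float64(-0.086), np.float64(0.129)) front edge (np.float64(1.479), np.float64(0.1)) shut front (np.float64(1.467), np.float64(0.071)) fence (np.float64(1.477), np.float64(0.07))
scene left base (np.float64(-0.121), np.float64(0.189)) rail (np.float64(-0.093), np.float64(0.133)) fence (np.float64(1.499), np.float64(0.059))
```

Call:
apply_moves:
  commands:
    - [0,0,-0.006,-0.002,0.008,0,0]
    - [0,0,-0.012,-0.006,0.024,0,0]
    - [0,0,-0.018,-0.011,0.046,0,0]
    - [0,0,-0.024,-0.016,0.07,0,0]
    - [0,0,-0.03,-0.02,0.09,0,0]

```text
time: 11.65
tool_pos: [0.4194, 0.1514, 0.2118]
ee_rot: [3.141, -0.0, 3.052]
wrist_force: [0.4, 0.6, -1.4]
width: 0.0216
finger_force: 30.0
```

Call:
apply_moves:
  commands:
    - [0,0,0,-0.003,0.012,-0.005,0]
    - [0,0,0,-0.004,0.018,-0.017,0]
    - [0,0,0,-0.004,0.018,-0.037,0]
    - [0,0,0,-0.004,0.018,-0.06,0]
    - [0,0,0,-0.004,0.018,-0.08,0]

```text
time: 12.15
tool_pos: [0.4152, 0.1673, 0.1295]
ee_rot: [-3.141, -0.002, 3.051]
wrist_force: [-0.3, 0.8, -1.3]
width: 0.0217
finger_force: 30.0
```

Call:
apply_moves:
  commands:
    - [0,0,0,0,0,-0.015,0]
    - [0,0,0,0,0,-0.025,0]
    - [0,0,0,0,0,-0.033,0]
    - [0,0,0,0,0,-0.037,0]
    - [0,0,0,0,0,-0.037,0]

```text
time: 12.65
tool_pos: [0.4158, 0.1677, 0.0944]
ee_rot: [-3.141, -0.001, 3.052]
wrist_force: [-0.6, -0.1, -2.0]
width: 0.0213
finger_force: 30.0
```

```bash
cat > m.py <<'E'
from h import *
import sys
o=get_obs();print(o['time'],np.round(o['tool_pos'],4),np.round(o['ee_rot'],3),np.round(o['wrist_force'],2))
Z=dict(peg_top=.053,shuttle=.038,fence=.038,washer=o['tool_pos'][2]-.0066,loader=o['tool_pos'][2]-.0096)
for n in ('top','scene'):
    s=snap(n,sys.argv[1]+n)
    for q,z in Z.items():
        print(n,q,[(round(r['score'],2),np.round(r['pixel'],1).tolist(),np.round(onz(s,r['pixel'],z)[:2],4).tolist()) for r in place_of(n,q)[:2]])
b=cv2.imread(f'pics/{sys.argv[1]}top.png')[175:275,240:307]; c=cv2.imread(f'pics/{sys.argv[1]}scene.png')[170:270,325:425]
cv2.imwrite(f'pics/m{sys.argv[1]}.png',np.hstack([cv2.resize(b,None,fx=5,fy=5,interpolation=2)[:,:300],cv2.resize(c,None,fx=5,fy=5,interpolation=2)]))
E
python3 m.py d
```

```text
12.65 [0.4158 0.1677 0.0944] [-3.141e+00 -1.000e-03  3.052e+00] [-0.6  -0.09 -1.96]
top peg_top [(0.82, [265.8, 229.6], [0.6019, 0.1631])]
top shuttle [(0.9, [271.0, 234.7], [0.5919, 0.1519])]
top fence [(0.63, [267.7, 221.8], [0.6231, 0.1611])]
top washer [(0.53, [264.5, 252.1], [0.5443, 0.1597])]
top loader [(0.79, [265.1, 249.0], [0.5519, 0.1589]), (0.73, [473.1, 357.9], [0.3158, -0.3259])]
scene peg_top [(0.57, [378.2, 216.1], [0.5939, 0.1526])]
scene shuttle [(0.61, [379.4, 217.3], [0.59, 0.1635])]
scene fence [(0.95, [385.7, 230.8], [0.625, 0.1421])]
scene washer [(0.67, [394.9, 213.3], [0.6327, 0.1553]), (0.53, [361.0, 195.9], [0.5483, 0.1456])]
scene loader [(0.83, [110.2, 292.3], [0.3783, -0.3621]), (0.56, [364.7, 196.2], [0.5528, 0.1529])]
```

View pics/md.png

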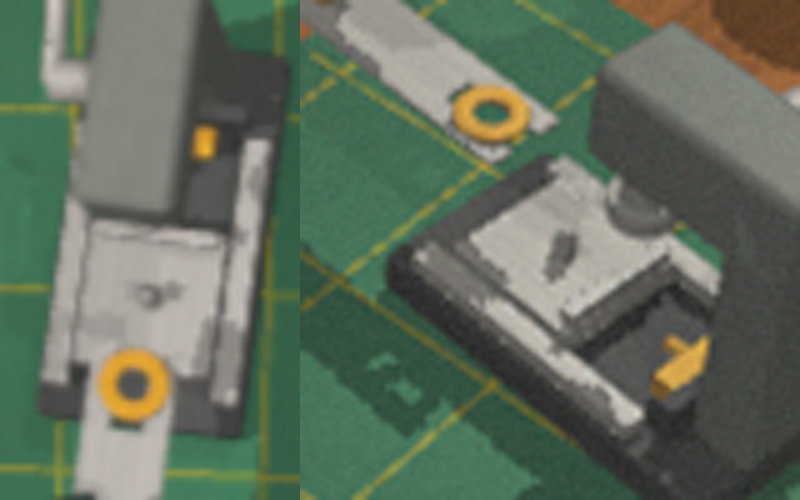

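The washer is centred on the fork at (134,385) in the top crop and (491,113) in the scene crop. The peg is at (149,292) and about (568,235).

```bash
python3 - <<'E'
from h import *
t=snap('top');c=snap('scene');o=get_obs();zw=o['tool_pos'][2]-.0046
a=onz(t,(240+149/5,175+292/5),.049);b=onz(t,(240+134/5,175+385/5),zw)
d=onz(c,(325+268/5,170+237/5),.052);e=onz(c,(325+191/5,170+113/5),zw)
print(a,b,a-b);print(d,e,d-e)
# fork axis check
print(onz(t,(240+122/5,175+490/5),zw), 'shuttle side edges at deck', onz(t,(240+80/5,175+362/5),.038),onz(t,(240+212/5,175+377/5),.038))
# triangulated
for nm,p,q in (('peg',(269.8,233.4),(378.6,217.4)),('washer',(266.8,252),(363.2,192.6))):
    o1,d1=ray(t,p);o2,d2=ray(c,q);A=np.c_[d1,-d2];x=np.linalg.lstsq(A,o2-o1,rcond=None)[0];print(nm,o1+d1*x[0],o2+d2*x[1])
E
```

```text
[0.59353535 0.15362091 0.049     ] [0.54444257 0.15403532 0.09015241] [ 0.04909277 -0.00041441 -0.04115241]
[0.59644109 0.15105624 0.052     ] [0.54661897 0.15462743 0.09015241] [ 0.04982212 -0.00357118 -0.03815241]
[0.49552132 0.15757163 0.09015241] shuttle side edges at deck [0.56004846 0.18675942 0.038     ] [0.5546016  0.12288678 0.038     ]
peg [0.59369833 0.15376519 0.04775681] [0.59423345 0.15429702 0.04788869]
washer [0.54458506 0.15420581 0.08872864] [0.54591763 0.15556234 0.08902444]
```

Call:
apply_moves:
  commands:
    - [0,0,0,0.004,0,-0.003,0]
    - [0,0,0,0.012,-0.0005,-0.009,0]
    - [0,0,0,0.022,-0.001,-0.015,0]
    - [0,0,0,0.033,-0.0015,-0.02,0]
    - [0,0,0,0.042,-0.002,-0.023,0]

```text
time: 13.85
tool_pos: [0.4588, 0.1656, 0.0707]
ee_rot: [-3.141, -0.001, 3.051]
wrist_force: [-0.2, 0.2, -0.8]
width: 0.0218
finger_force: 30.0
```

Call:
apply_moves:
  commands:
    - [0,0,0,0.005,-0.0005,0,0]
    - [0,0,0,0.007,-0.0005,0,0]
    - [0,0,0,0.007,-0.0005,0,0]
    - [0,0,0,0.007,-0.0005,0,0]
    - [0,0,0,0.007,-0.0005,0,0]

```text
time: 14.35
tool_pos: [0.4648, 0.1654, 0.072]
ee_rot: [3.141, 0.0, 3.052]
wrist_force: [0.2, 0.7, -0.8]
width: 0.0216
finger_force: 30.0
```

```bash
python3 m.py e
```

```text
14.35 [0.4648 0.1654 0.072 ] [3.141 0.    3.052] [ 0.18  0.73 -0.78]
top peg_top [(0.62, [266.8, 232.5], [0.595, 0.1604])]
top shuttle [(0.74, [271.2, 234.7], [0.5919, 0.1514])]
top fence [(0.74, [272.4, 223.2], [0.62, 0.1496]), (0.64, [270.4, 234.4], [0.5926, 0.1533])]
top washer [(0.7, [267.5, 231.9], [0.5948, 0.1573])]
top loader [(0.91, [473.7, 357.8], [0.3147, -0.3323]), (0.7, [266.2, 228.7], [0.6028, 0.1611])]
scene peg_top [(0.58, [378.3, 221.0], [0.6032, 0.1416])]
scene shuttle [(0.85, [378.3, 218.9], [0.5913, 0.1582])]
scene fence [(0.88, [385.2, 229.8], [0.6224, 0.1436])]
scene washer [(0.7, [378.2, 213.8], [0.5963, 0.1481])]
scene loader [(0.84, [114.7, 290.6], [0.3626, -0.3495]), (0.69, [377.5, 215.9], [0.5975, 0.1446])]
```

View pics/me.png

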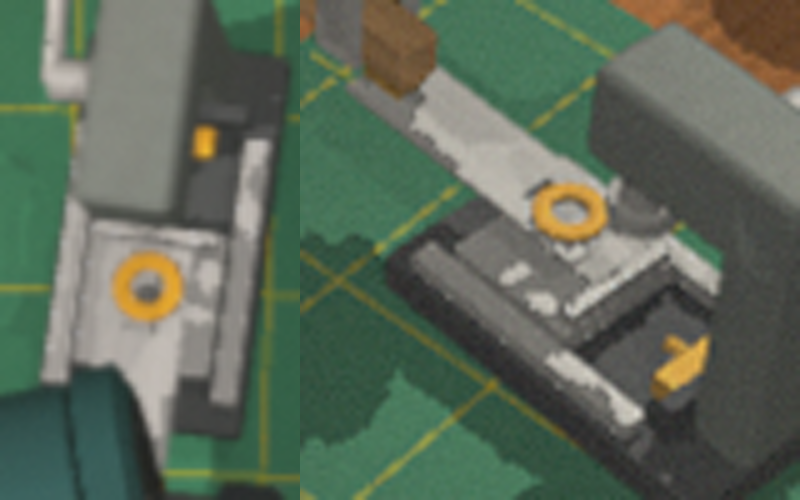

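The washer is at (148,286) in the top crop and (570,211) in the scene crop, with the peg visible inside its hole at (148,291).

```bash
python3 - <<'E'
from h import *
t=snap('top');c=snap('scene');o=get_obs();zw=o['tool_pos'][2]-.0046
# amber washer centroid
r={}
for n,s,(x0,x1,y0,y1) in (('t',t,(255,285,222,242)),('c',c,(365,392,200,225))):
    h=cv2.cvtColor(s['pixels'],cv2.COLOR_RGB2HSV)[y0:y1,x0:x1]
    m=((h[...,0]>12)&(h[...,0]<30)&(h[...,1]>120)).astype(np.uint8)
    (e,ax,an)=cv2.fitEllipse(cv2.convexHull(cv2.findNonZero(m))); r[n]=(e[0]+x0,e[1]+y0); print(n,m.sum(),r[n],ax)
w1=onz(t,r['t'],zw);w2=onz(c,r['c'],zw);print(w1,w2)
p1=onz(t,(269.7,233.3),.0515);p2=onz(c,(378.6,217.4),.0515);print(p1,p2,'diff',p1-w1,p2-w2)
print('FK',o['tool_pos'][:2]+.1304*np.array([np.cos(.0897),-np.sin(.0897)]))
E
```

```text
t 116 (269.2642288208008, 231.78400325775146) (13.31078052520752, 13.575379371643066)
c 99 (378.521032333374, 211.9648790359497) (11.126158714294434, 14.403719902038574)
[0.59497662 0.15294135 0.06713774] [0.59431753 0.15133177 0.06713774]
[0.59344191 0.15357985 0.0515    ] [0.5961726  0.15145037 0.0515    ] diff [-0.00153471  0.00063849 -0.01563774] [ 0.00185507  0.0001186  -0.01563774]
FK [0.59481055 0.15363409]
```

Call:
apply_moves:
  commands:
    - [0,0,0,0,0.0005,-0.002,0]
    - [0,0,0,0,0.0005,-0.006,0]
    - [0,0,0,0,0.0005,-0.01,0]
    - [0,0,0,0,0.0005,-0.013,0]
    - [0,0,0,0,0.0005,-0.015,0]

```text
time: 15.55
tool_pos: [0.4646, 0.1657, 0.0561]
ee_rot: [-3.141, -0.001, 3.052]
wrist_force: [-1.0, 0.1, -1.7]
width: 0.0219
finger_force: 30.0
```

Call:
apply_moves:
  commands:
    - [0,0,0,0,0,-0.001,0]
    - [0,0,0,0,0,-0.003,0]
    - [0,0,0,0,0,-0.005,0]
    - [0,0,0,0,0,-0.006,0]
    - [0,0,0,0,0,-0.0065,0]

```text
time: 16.05
tool_pos: [0.4649, 0.1658, 0.0502]
ee_rot: [3.142, -0.0, 3.052]
wrist_force: [-1.0, 0.4, -2.5]
width: 0.0216
finger_force: 30.0
```

Call:
apply_moves:
  commands:
    - [0,0,0,0,0,0,0]
    - [0,0,0,0,0,0,0]
    - [0,0,0,0,0,0,0]
    - [0,0,0,0,0,0,0]
    - [0,0,0,0,0,0,0]

```text
time: 16.55
tool_pos: [0.465, 0.1658, 0.0503]
ee_rot: [3.141, 0.0, 3.052]
wrist_force: [0.1, -0.5, -1.8]
width: 0.0217
finger_force: 30.0
```

```bash
python3 m.py f; python3 -c "
from h import *
o=get_obs();print(o['wrist_torque'])"
```

```text
16.55 [0.465  0.1658 0.0503] [3.141 0.    3.052] [ 0.08 -0.46 -1.76]
top peg_top [(0.65, [268.1, 228.8], [0.604, 0.1577])]
top shuttle [(0.66, [273.1, 238.1], [0.5838, 0.1465])]
top fence [(0.69, [271.3, 221.8], [0.6234, 0.1524]), (0.67, [276.8, 197.3], [0.6839, 0.1415])]
top washer [(0.57, [268.9, 233.4], [0.5942, 0.1564]), (0.44, [268.4, 236.0], [0.5878, 0.1573])]
top loader [(0.92, [474.8, 357.9], [0.3132, -0.3396]), (0.69, [269.6, 228.3], [0.607, 0.1556])]
scene peg_top [(0.64, [375.5, 214.9], [0.5874, 0.1514]), (0.16, [142.8, 394.2], [0.5706, -0.4326])]
scene shuttle [(0.82, [378.4, 219.4], [0.5924, 0.1572]), (0.16, [388.0, 240.9], [0.6465, 0.1232])]
scene fence [(0.69, [386.1, 228.2], [0.6208, 0.1486])]
scene washer [(0.7, [375.4, 218.1], [0.5883, 0.1512])]
scene loader [(0.75, [111.4, 292.9], [0.3451, -0.3522]), (0.59, [379.8, 223.4], [0.6036, 0.148])]
[0.0599827  0.08025484 0.01037983]
```

View pics/mf.png

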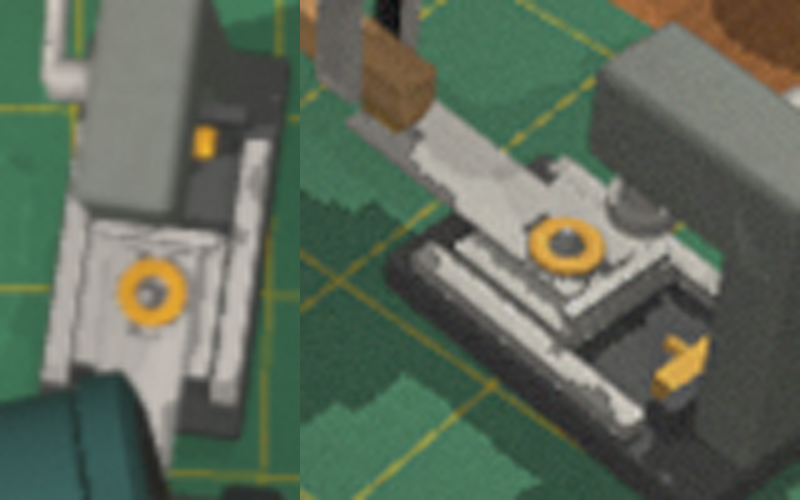

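The washer is threaded on the peg, whose tip shows through the hole at (151,292) in the top crop. I'll lower a little more.

Call:
apply_moves:
  commands:
    - [0,0,0,0,0,-0.0005,0]
    - [0,0,0,0,0,-0.001,0]
    - [0,0,0,0,0,-0.0015,0]
    - [0,0,0,0,0,-0.0015,0]
    - [0,0,0,0,0,-0.0015,0]

```text
time: 17.65
tool_pos: [0.4649, 0.1658, 0.0487]
ee_rot: [3.141, -0.0, 3.052]
wrist_force: [-0.5, 0.9, -1.5]
width: 0.0218
finger_force: 30.0
```

Call:
apply_moves:
  commands:
    - [0,0,0,0.001,-0.0001,0,0]
    - [0,0,0,0.002,-0.0002,0,0]
    - [0,0,0,0.003,-0.0003,0,0]
    - [0,0,0,0.004,-0.0004,0,0]
    - [0,0,0,0.005,-0.0005,0,0]

```text
time: 18.15
tool_pos: [0.4697, 0.1654, 0.0487]
ee_rot: [3.142, -0.001, 3.052]
wrist_force: [-2.3, 1.7, -1.2]
width: 0.0219
finger_force: 30.0
```

Call:
apply_moves:
  commands:
    - [0,0,0,0.001,-0.0001,0,0]
    - [0,0,0,0.002,-0.0002,0,0]
    - [0,0,0,0.003,-0.0003,0,0]
    - [0,0,0,0.004,-0.0004,0,0]
    - [0,0,0,0.005,-0.0005,0,0]

```text
time: 18.65
tool_pos: [0.4746, 0.1649, 0.0486]
ee_rot: [3.142, -0.001, 3.052]
wrist_force: [-4.2, 1.6, 0.2]
width: 0.0216
finger_force: 30.0
```

Call:
apply_moves:
  commands:
    - [0,0,0,0.001,-0.0001,0,0]
    - [0,0,0,0.002,-0.0002,0,0]
    - [0,0,0,0.003,-0.0003,0,0]
    - [0,0,0,0.004,-0.0004,0,0]
    - [0,0,0,0.005,-0.0005,0,0]

```text
time: 19.15
tool_pos: [0.4799, 0.1643, 0.0487]
ee_rot: [3.142, -0.0, 3.052]
wrist_force: [-4.5, 1.2, -0.5]
width: 0.0219
finger_force: 30.0
```

```bash
python3 -c "
from h import *
o=get_obs();print(o['tool_pos'],o['wrist_force'],o['wrist_torque'])"
```

```text
[0.4799204  0.16433462 0.04866845] [-4.47229259  1.15981004 -0.53018864] [0.20816674 0.81004963 0.02376706]
```

Call:
apply_moves:
  commands:
    - [0,0,0,0.001,0.0002,0,0]
    - [0,0,0,0.002,0.0002,0,0]
    - [0,0,0,0.003,0.0002,0,0]
    - [0,0,0,0.004,0.0002,0,0]
    - [0,0,0,0.005,0.0001,0,0]

```text
time: 19.65
tool_pos: [0.4849, 0.1642, 0.0487]
ee_rot: [-3.141, -0.0, 3.052]
wrist_force: [-4.6, -0.5, -1.1]
width: 0.0217
finger_force: 30.0
```

Call:
apply_moves:
  commands:
    - [0,0,0,0.0005,0,0,0]
    - [0,0,0,0.001,-0.0001,0,0]
    - [0,0,0,0.0015,-0.0001,0,0]
    - [0,0,0,0.002,-0.0002,0,0]
    - [0,0,0,0.0025,-0.0002,0,0]

```text
time: 20.15
tool_pos: [0.4874, 0.1641, 0.0487]
ee_rot: [-3.141, -0.0, 3.052]
wrist_force: [-3.7, -0.2, -1.1]
width: 0.0218
finger_force: 30.0
```

```bash
python3 m.py g >/dev/null; python3 - <<'E'
import cv2,numpy as np
b=cv2.imread('pics/gtop.png')[190:245,255:300]; c=cv2.imread('pics/gscene.png')[205:260,370:420]
cv2.imwrite('pics/mg2.png',np.hstack([cv2.resize(b,(360,440),interpolation=2),cv2.resize(c,(400,440),interpolation=2)]))
E
```

```text
(no output)
```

View pics/mg2.png

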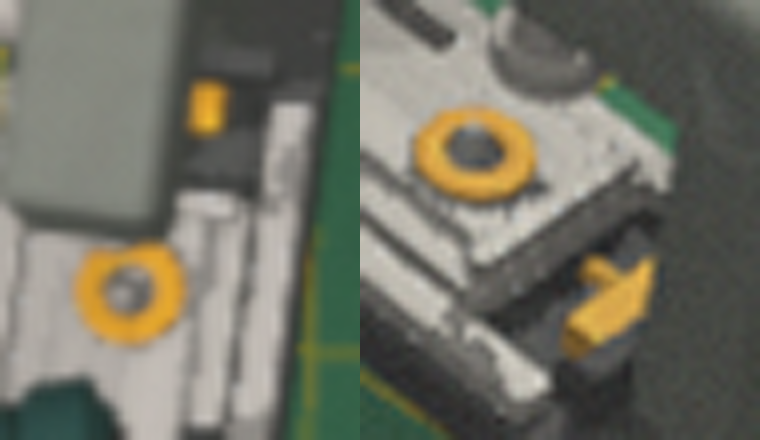

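The brass stop tip is at (588,268) in the scene crop and the shuttle's far face is about 7 mm short of it, so I'll creep from here.

Call:
apply_moves:
  commands:
    - [0,0,0,0.0003,0,0,0]
    - [0,0,0,0.0006,0,0,0]
    - [0,0,0,0.0009,-0.0001,0,0]
    - [0,0,0,0.0012,-0.0001,0,0]
    - [0,0,0,0.0015,-0.0001,0,0]

```text
time: 21.25
tool_pos: [0.4889, 0.1641, 0.0487]
ee_rot: [3.142, -0.0, 3.052]
wrist_force: [-4.3, -1.4, -0.8]
width: 0.0219
finger_force: 30.0
```

Call:
apply_moves:
  commands:
    - [0,0,0,0.0002,0,0,0]
    - [0,0,0,0.0004,0,0,0]
    - [0,0,0,0.0006,-0.0001,0,0]
    - [0,0,0,0.0008,-0.0001,0,0]
    - [0,0,0,0.001,-0.0001,0,0]

```text
time: 21.75
tool_pos: [0.4899, 0.164, 0.0488]
ee_rot: [3.142, -0.0, 3.052]
wrist_force: [-4.0, -1.4, -1.4]
width: 0.022
finger_force: 30.0
```

```bash
cat > f.py <<'E'
from h import *
F=[]
for i in range(3):
    o=get_obs();F.append(o['wrist_force'])
print(np.round(F,2).tolist(),np.round(o['tool_pos'],5),o['wrist_torque'],o['time'])
E
python3 f.py
```

```text
[[-4.0, -1.39, -1.38], [-4.0, -1.39, -1.38], [-4.0, -1.39, -1.38]] [0.48995 0.164   0.04876] [-0.14502201  0.82787411 -0.19092361] 21.75
```

Call:
apply_moves:
  commands:
    - [0,0,0,0.0002,-0.0001,0,0]
    - [0,0,0,0.0004,-0.0002,0,0]
    - [0,0,0,0.0006,-0.0003,0,0]
    - [0,0,0,0.0008,-0.0003,0,0]
    - [0,0,0,0.001,-0.0003,0,0]

```text
time: 22.25
tool_pos: [0.4909, 0.1638, 0.0487]
ee_rot: [3.141, -0.0, 3.052]
wrist_force: [-4.5, -0.5, -2.0]
width: 0.0217
finger_force: 30.0
```

```bash
python3 f.py
```

```text
[[-4.53, -0.48, -1.96], [-4.53, -0.48, -1.96], [-4.53, -0.48, -1.96]] [0.49093 0.16377 0.04875] [-0.10377842  0.82598032 -0.18444972] 22.25
```

Call:
apply_moves:
  commands:
    - [0,0,0,0.0002,-0.0001,0,0]
    - [0,0,0,0.0004,-0.0001,0,0]
    - [0,0,0,0.0006,-0.0002,0,0]
    - [0,0,0,0.0008,-0.0002,0,0]
    - [0,0,0,0.001,-0.0002,0,0]

```text
time: 22.75
tool_pos: [0.492, 0.1636, 0.0488]
ee_rot: [3.141, 0.0, 3.052]
wrist_force: [-4.2, 0.1, -1.4]
width: 0.0215
finger_force: 30.0
```

```bash
python3 f.py
```

```text
[[-4.23, 0.1, -1.4], [-4.23, 0.1, -1.4], [-4.23, 0.1, -1.4]] [0.49197 0.16357 0.04878] [-0.03380658  0.86597015 -0.09438361] 22.75
```

Call:
apply_moves:
  commands:
    - [0,0,0,0.0002,0,0,0]
    - [0,0,0,0.0004,0,0,0]
    - [0,0,0,0.0006,-0.0001,0,0]
    - [0,0,0,0.0008,-0.0001,0,0]
    - [0,0,0,0.001,-0.0001,0,0]

```text
time: 23.25
tool_pos: [0.493, 0.1634, 0.0488]
ee_rot: [3.141, 0.0, 3.052]
wrist_force: [-4.7, 0.1, -0.7]
width: 0.0222
finger_force: 30.0
```

```bash
python3 f.py
```

```text
[[-4.7, 0.06, -0.73], [-4.7, 0.06, -0.73], [-4.7, 0.06, -0.73]] [0.49296 0.16345 0.04877] [ 0.01402533  0.85938334 -0.06827898] 23.25
```

Call:
apply_moves:
  commands:
    - [0,0,0,0.0002,0,0,0]
    - [0,0,0,0.0004,0,0,0]
    - [0,0,0,0.0006,-0.0001,0,0]
    - [0,0,0,0.0008,-0.0001,0,0]
    - [0,0,0,0.001,-0.0001,0,0]

```text
time: 23.75
tool_pos: [0.494, 0.1633, 0.0488]
ee_rot: [3.141, 0.0, 3.052]
wrist_force: [-3.5, -0.1, -1.0]
width: 0.0221
finger_force: 30.0
```

```bash
python3 f.py
```

```text
[[-3.54, -0.14, -1.03], [-3.54, -0.14, -1.03], [-3.54, -0.14, -1.03]] [0.49396 0.16333 0.04876] [ 0.02920172  0.84082221 -0.07221766] 23.75
```

Call:
apply_moves:
  commands:
    - [0,0,0,0.0002,0,0,0]
    - [0,0,0,0.0004,0,0,0]
    - [0,0,0,0.0006,-0.0001,0,0]
    - [0,0,0,0.0008,-0.0001,0,0]
    - [0,0,0,0.001,-0.0001,0,0]

```text
time: 24.25
tool_pos: [0.4949, 0.1632, 0.0488]
ee_rot: [3.141, -0.0, 3.052]
wrist_force: [-4.8, -0.7, -0.9]
width: 0.0215
finger_force: 30.0
```

```bash
python3 f.py
```

```text
[[-4.81, -0.66, -0.88], [-4.81, -0.66, -0.88], [-4.81, -0.66, -0.88]] [0.49495 0.16323 0.04877] [ 0.00510308  0.78120738 -0.14402878] 24.25
```

Call:
apply_moves:
  commands:
    - [0,0,0,0.0002,0,0,0]
    - [0,0,0,0.0004,0,0,0]
    - [0,0,0,0.0006,-0.0001,0,0]
    - [0,0,0,0.0008,-0.0001,0,0]
    - [0,0,0,0.001,-0.0001,0,0]

```text
time: 24.75
tool_pos: [0.496, 0.1631, 0.0488]
ee_rot: [3.141, 0.0, 3.052]
wrist_force: [-3.8, 1.3, -2.2]
width: 0.0218
finger_force: 30.0
```

```bash
python3 f.py
```

```text
[[-3.81, 1.27, -2.22], [-3.81, 1.27, -2.22], [-3.81, 1.27, -2.22]] [0.49595 0.16314 0.04876] [ 0.00959226  0.80818139 -0.11983138] 24.75
```

Call:
apply_moves:
  commands:
    - [0,0,0,0.0002,0,0,0]
    - [0,0,0,0.0004,0,0,0]
    - [0,0,0,0.0006,-0.0001,0,0]
    - [0,0,0,0.0008,-0.0001,0,0]
    - [0,0,0,0.001,-0.0001,0,0]

```text
time: 25.25
tool_pos: [0.497, 0.163, 0.0488]
ee_rot: [3.142, 0.0, 3.052]
wrist_force: [-4.4, 0.2, -1.6]
width: 0.0213
finger_force: 30.0
```

```bash
python3 f.py
```

```text
[[-4.39, 0.22, -1.57], [-4.39, 0.22, -1.57], [-4.39, 0.22, -1.57]] [0.49696 0.16301 0.04877] [ 0.03000266  0.82506473 -0.09989907] 25.25
```

Call:
apply_moves:
  commands:
    - [0,0,0,0.0002,0,0,0]
    - [0,0,0,0.0004,0,0,0]
    - [0,0,0,0.0006,-0.0001,0,0]
    - [0,0,0,0.0008,-0.0001,0,0]
    - [0,0,0,0.001,-0.0001,0,0]

```text
time: 25.75
tool_pos: [0.498, 0.1629, 0.0488]
ee_rot: [3.141, 0.0, 3.052]
wrist_force: [-3.6, 0.7, -1.2]
width: 0.0219
finger_force: 30.0
```

```bash
python3 f.py
```

```text
[[-3.65, 0.75, -1.2], [-3.65, 0.75, -1.2], [-3.65, 0.75, -1.2]] [0.49797 0.16293 0.04878] [ 0.01737555  0.82527371 -0.10748818] 25.75
```

Call:
apply_moves:
  commands:
    - [0,0,0,0.0002,0,0,0]
    - [0,0,0,0.0004,0,0,0]
    - [0,0,0,0.0006,-0.0001,0,0]
    - [0,0,0,0.0008,-0.0001,0,0]
    - [0,0,0,0.001,-0.0001,0,0]

```text
time: 26.25
tool_pos: [0.4989, 0.1628, 0.0488]
ee_rot: [3.141, -0.0, 3.052]
wrist_force: [-4.0, 0.6, -1.4]
width: 0.022
finger_force: 30.0
```

```bash
python3 f.py
```

```text
[[-3.96, 0.58, -1.38], [-3.96, 0.58, -1.38], [-3.96, 0.58, -1.38]] [0.49895 0.16282 0.04876] [ 0.06717565  0.86101309 -0.10117989] 26.25
```

Call:
apply_moves:
  commands:
    - [0,0,0,0.0002,0,0,0]
    - [0,0,0,0.0004,0,0,0]
    - [0,0,0,0.0006,-0.0001,0,0]
    - [0,0,0,0.0008,-0.0001,0,0]
    - [0,0,0,0.001,-0.0001,0,0]

```text
time: 26.75
tool_pos: [0.4999, 0.1627, 0.0487]
ee_rot: [3.142, -0.0, 3.052]
wrist_force: [-4.2, 0.4, -0.5]
width: 0.0217
finger_force: 30.0
```

```bash
python3 f.py
```

```text
[[-4.15, 0.4, -0.47], [-4.15, 0.4, -0.47], [-4.15, 0.4, -0.47]] [0.49994 0.16271 0.04874] [ 0.08890656  0.84968877 -0.10900904] 26.75
```

Call:
apply_moves:
  commands:
    - [0,0,0,0.0002,0,0,0]
    - [0,0,0,0.0004,0,0,0]
    - [0,0,0,0.0006,-0.0001,0,0]
    - [0,0,0,0.0008,-0.0001,0,0]
    - [0,0,0,0.001,-0.0001,0,0]

```text
time: 27.25
tool_pos: [0.5009, 0.1626, 0.0487]
ee_rot: [3.142, -0.0, 3.052]
wrist_force: [-3.6, -0.4, -1.0]
width: 0.0217
finger_force: 30.0
```

```bash
python3 f.py
```

```text
[[-3.57, -0.4, -1.03], [-3.57, -0.4, -1.03], [-3.57, -0.4, -1.03]] [0.50093 0.16261 0.04874] [ 0.06609846  0.78710802 -0.07478844] 27.25
```

Call:
apply_moves:
  commands:
    - [0,0,0,0.0002,0,0,0]
    - [0,0,0,0.0004,0,0,0]
    - [0,0,0,0.0006,-0.0001,0,0]
    - [0,0,0,0.0008,-0.0001,0,0]
    - [0,0,0,0.001,-0.0001,0,0]

```text
time: 27.75
tool_pos: [0.502, 0.1625, 0.0488]
ee_rot: [3.141, 0.0, 3.052]
wrist_force: [-3.5, 0.6, -1.5]
width: 0.0219
finger_force: 30.0
```

```bash
python3 f.py
```

```text
[[-3.5, 0.59, -1.46], [-3.5, 0.59, -1.46], [-3.5, 0.59, -1.46]] [0.50198 0.16252 0.04878] [ 0.04547812  0.80890271 -0.07277507] 27.75
```

Call:
apply_moves:
  commands:
    - [0,0,0,0.0002,0,0,0]
    - [0,0,0,0.0004,0,0,0]
    - [0,0,0,0.0006,-0.0001,0,0]
    - [0,0,0,0.0008,-0.0001,0,0]
    - [0,0,0,0.001,-0.0001,0,0]

```text
time: 28.25
tool_pos: [0.5029, 0.1624, 0.0487]
ee_rot: [3.142, -0.0, 3.052]
wrist_force: [-3.8, -0.2, -0.2]
width: 0.0221
finger_force: 30.0
```

```bash
python3 f.py; python3 - <<'E'
from h import *
c=snap('scene')
h=cv2.cvtColor(c['pixels'],cv2.COLOR_RGB2HSV)
m=((h[...,0]>12)&(h[...,0]<30)&(h[...,1]>120)).astype(np.uint8); m[:200]=0;m[260:]=0;m[:,:365]=0;m[:,415:]=0
n,l,st,ce=cv2.connectedComponentsWithStats(m)
for i in range(1,n):
    if st[i,4]>8: print(st[i],ce[i],onz(c,ce[i],.044))
E
```

```text
[[-3.85, -0.23, -0.21], [-3.85, -0.23, -0.21], [-3.85, -0.23, -0.21]] [0.50289 0.16241 0.04875] [ 0.0617571   0.81415321 -0.06220684] 28.25
[382 223  15  11 102] [389.2745098  228.20588235] [0.6287538  0.14863012 0.044     ]
[395 238  12  12  74] [400.59459459 243.17567568] [0.67220227 0.13201419 0.044     ]
```

Call:
apply_moves:
  commands:
    - [0,0,0,0.0003,0,0,0]
    - [0,0,0,0.0006,-0.0001,0,0]
    - [0,0,0,0.0009,-0.0001,0,0]
    - [0,0,0,0.0011,-0.0001,0,0]
    - [0,0,0,0.0013,-0.0001,0,0]

```text
time: 28.8
tool_pos: [0.5042, 0.1623, 0.0487]
ee_rot: [3.142, -0.0, 3.052]
wrist_force: [-3.8, 0.3, -1.5]
width: 0.0218
finger_force: 30.0
```

```bash
python3 f.py
```

```text
[[-3.82, 0.28, -1.46], [-3.82, 0.28, -1.46], [-3.82, 0.28, -1.46]] [0.50419 0.16232 0.04875] [-0.02502528  0.88740072 -0.07400206] 28.8
```

Call:
apply_moves:
  commands:
    - [0,0,0,0.0002,0,0,0]
    - [0,0,0,0.0004,0,0,0]
    - [0,0,0,0.0006,-0.0001,0,0]
    - [0,0,0,0.0008,-0.0001,0,0]
    - [0,0,0,0.001,-0.0001,0,0]

```text
time: 29.3
tool_pos: [0.5052, 0.1622, 0.0488]
ee_rot: [3.142, -0.0, 3.052]
wrist_force: [-5.5, 0.9, -0.8]
width: 0.0221
finger_force: 30.0
```

```bash
python3 f.py
```

```text
[[-5.48, 0.87, -0.76], [-5.48, 0.87, -0.76], [-5.48, 0.87, -0.76]] [0.50517 0.16223 0.04876] [ 0.01091686  0.96706673 -0.09609777] 29.3
```

Call:
apply_moves:
  commands:
    - [0,0,0,0.0002,0,0,0]
    - [0,0,0,0.0004,0,0,0]
    - [0,0,0,0.0006,-0.0001,0,0]
    - [0,0,0,0.0008,-0.0001,0,0]
    - [0,0,0,0.0008,-0.0001,0,0]

```text
time: 29.8
tool_pos: [0.5058, 0.1621, 0.0487]
ee_rot: [3.142, -0.001, 3.052]
wrist_force: [-5.8, -0.1, -1.1]
width: 0.0216
finger_force: 30.0
```

```bash
python3 f.py
```

```text
[[-5.76, -0.12, -1.13], [-5.76, -0.12, -1.13], [-5.76, -0.12, -1.13]] [0.5058  0.16214 0.04872] [ 0.04421857  1.06413399 -0.10091274] 29.8
```

Call:
apply_moves:
  commands:
    - [0,0,0,0.0001,0,0,0]
    - [0,0,0,0.0002,0,0,0]
    - [0,0,0,0.0003,0,0,0]
    - [0,0,0,0.0004,0,0,0]
    - [0,0,0,0.0005,0,0,0]

```text
time: 30.3
tool_pos: [0.5058, 0.1622, 0.0487]
ee_rot: [-3.142, -0.002, 3.052]
wrist_force: [-7.3, 0.9, 0.0]
width: 0.0221
finger_force: 30.0
```

```bash
python3 f.py
```

```text
[[-7.32, 0.87, 0.01], [-7.32, 0.87, 0.01], [-7.32, 0.87, 0.01]] [0.50581 0.16217 0.04868] [ 0.03566904  1.14975685 -0.13190506] 30.3
```

Call:
apply_moves:
  commands:
    - [0,0,0,0.0002,0,0,0]
    - [0,0,0,0.0004,0,0,0]
    - [0,0,0,0.0006,0,0,0]
    - [0,0,0,0.0007,0,0,0]
    - [0,0,0,0.0008,0,0,0]

```text
time: 30.8
tool_pos: [0.5059, 0.1622, 0.0486]
ee_rot: [-3.141, -0.003, 3.052]
wrist_force: [-9.0, -1.2, 1.9]
width: 0.0219
finger_force: 30.0
```

```bash
python3 f.py
```

```text
[[-9.04, -1.17, 1.94], [-9.04, -1.17, 1.94], [-9.04, -1.17, 1.94]] [0.50586 0.16223 0.04864] [ 0.01676228  1.42902803 -0.13961232] 30.8
```

Call:
apply_moves:
  commands:
    - [0,0,0,0.0002,0,0.0002,0]
    - [0,0,0,0.0004,0,0.0004,0]
    - [0,0,0,0.0005,0,0.0006,0]
    - [0,0,0,0.0006,0,0.0006,0]
    - [0,0,0,0.0006,0,0.0006,0]

```text
time: 31.3
tool_pos: [0.5059, 0.1622, 0.049]
ee_rot: [-3.141, -0.004, 3.052]
wrist_force: [-9.7, 0.7, 1.3]
width: 0.0215
finger_force: 30.0
```

```bash
python3 f.py
```

```text
[[-9.73, 0.66, 1.27], [-9.73, 0.66, 1.27], [-9.73, 0.66, 1.27]] [0.50594 0.16225 0.04901] [ 0.04316297  1.62677171 -0.14838828] 31.3
```

Call:
apply_moves:
  commands:
    - [0,0,0,0.0002,0,0.0002,0]
    - [0,0,0,0.0004,0,0.0003,0]
    - [0,0,0,0.0005,0,0.0003,0]
    - [0,0,0,0.0005,0,0.0003,0]
    - [0,0,0,0.0005,0,0.0003,0]

```text
time: 31.8
tool_pos: [0.5059, 0.1622, 0.0491]
ee_rot: [-3.141, -0.006, 3.052]
wrist_force: [-10.6, -0.0, 0.5]
width: 0.0219
finger_force: 30.0
```

Call:
apply_moves:
  commands:
    - [0,0,0,0,0,0,0]
    - [0,0,0,0,0,0,0]
    - [0,0,0,0,0,0,0]
    - [0,0,0,0,0,0,0]
    - [0,0,0,0,0,0,0]

```text
time: 32.3
tool_pos: [0.506, 0.1622, 0.0491]
ee_rot: [-3.141, -0.006, 3.052]
wrist_force: [-10.4, 0.4, 2.0]
width: 0.0216
finger_force: 30.0
```

```bash
python3 f.py
```

```text
[[-10.36, 0.42, 2.05], [-10.36, 0.42, 2.05], [-10.36, 0.42, 2.05]] [0.50596 0.16222 0.04912] [ 0.0326931   1.74661309 -0.17644972] 32.3
```

Call:
apply_moves:
  commands:
    - [0,0,0,-0.0005,0,0.0001,0]
    - [0,0,0,-0.001,0,0.0001,0]
    - [0,0,0,-0.0015,0,0.0001,0]
    - [0,0,0,-0.002,0.0001,0.0001,0]
    - [0,0,0,-0.0025,0.0001,0.0001,0]

```text
time: 32.8
tool_pos: [0.5059, 0.1621, 0.0494]
ee_rot: [-3.141, -0.0, 3.052]
wrist_force: [-2.9, -0.2, -3.3]
width: 0.0216
finger_force: 30.0
```

```bash
python3 f.py
```

```text
[[-2.87, -0.17, -3.35], [-2.87, -0.17, -3.35], [-2.87, -0.17, -3.35]] [0.5059  0.16213 0.04935] [ 0.10288548  0.83791299 -0.07636572] 32.8
```

Call:
apply_moves:
  commands:
    - [0,0,0,-0.0006,0,0,0]
    - [0,0,0,-0.0012,0.0001,0,0]
    - [0,0,0,-0.0018,0.0001,0,0]
    - [0,0,0,-0.0024,0.0002,0,0]
    - [0,0,0,-0.003,0.0002,0,0]

```text
time: 33.3
tool_pos: [0.5041, 0.1625, 0.0506]
ee_rot: [3.141, 0.003, 3.052]
wrist_force: [0.4, -0.4, -2.1]
width: 0.022
finger_force: 30.0
```

```bash
python3 f.py; python3 - <<'E'
from h import *
c=snap('scene');h=cv2.cvtColor(c['pixels'],cv2.COLOR_RGB2HSV)
m=((h[...,0]>12)&(h[...,0]<30)&(h[...,1]>120)).astype(np.uint8); m[:200]=0;m[260:]=0;m[:,:365]=0;m[:,415:]=0
n,l,st,ce=cv2.connectedComponentsWithStats(m)
for i in range(1,n):
    if st[i,4]>8: print(st[i],ce[i],onz(c,ce[i],.044))
E
```

```text
[[0.36, -0.43, -2.09], [0.36, -0.43, -2.09], [0.36, -0.43, -2.09]] [0.5041  0.16249 0.05057] [0.00900877 0.05452222 0.01486346] 33.3
[383 222  15  12 111] [389.9009009  227.62162162] [0.62866516 0.15087538 0.044     ]
[395 238  12  12  68] [400.77941176 243.29411765] [0.67268147 0.13202327 0.044     ]
```

Call:
apply_moves:
  commands:
    - [0,0,0,-0.0008,0.0001,-0.0003,0]
    - [0,0,0,-0.002,0.0002,-0.0006,0]
    - [0,0,0,-0.0035,0.0003,-0.0009,0]
    - [0,0,0,-0.005,0.0005,-0.0012,0]
    - [0,0,0,-0.0065,0.0006,-0.0012,0]

```text
time: 33.85
tool_pos: [0.4963, 0.163, 0.0485]
ee_rot: [3.142, -0.0, 3.052]
wrist_force: [0.7, 0.5, -1.9]
width: 0.0217
finger_force: 30.0
```

```bash
python3 f.py
```

```text
[[0.72, 0.49, -1.95], [0.72, 0.49, -1.95], [0.72, 0.49, -1.95]] [0.49627 0.16305 0.04848] [-0.01654998 -0.01228414 -0.02175139] 33.85
```

Call:
apply_moves:
  commands:
    - [0,0,0,-0.0015,0.0001,0.0002,0]
    - [0,0,0,-0.003,0.0003,0.0004,0]
    - [0,0,0,-0.005,0.0005,0.0004,0]
    - [0,0,0,-0.007,0.0006,0.0004,0]
    - [0,0,0,-0.009,0.0008,0.0004,0]

```text
time: 34.35
tool_pos: [0.4873, 0.1638, 0.049]
ee_rot: [3.141, 0.0, 3.052]
wrist_force: [-0.2, -0.2, -2.0]
width: 0.0219
finger_force: 30.0
```

```bash
python3 f.py;  python3 - <<'E'
from h import *
c=snap('scene');h=cv2.cvtColor(c['pixels'],cv2.COLOR_RGB2HSV)
m=((h[...,0]>12)&(h[...,0]<30)&(h[...,1]>120)).astype(np.uint8); m[:200]=0;m[260:]=0;m[:,:365]=0;m[:,415:]=0
n,l,st,ce=cv2.connectedComponentsWithStats(m)
for i in range(1,n):
    if st[i,4]>8: print(st[i],ce[i],onz(c,ce[i],.044))
E
```

```text
[[-0.23, -0.15, -1.99], [-0.23, -0.15, -1.99], [-0.23, -0.15, -1.99]] [0.48725 0.16383 0.04901] [0.02463344 0.01483793 0.00506112] 34.35
[381 222  16  12 109] [388.49541284 227.19266055] [0.62571768 0.14976449 0.044     ]
[395 238  12  12  67] [400.76119403 243.25373134] [0.67258562 0.13208483 0.044     ]
```

Call:
apply_moves:
  commands:
    - [0,0,0,-0.0015,0.0001,0,0]
    - [0,0,0,-0.003,0.0003,0,0]
    - [0,0,0,-0.0045,0.0004,0,0]
    - [0,0,0,-0.006,0.0005,0,0]
    - [0,0,0,-0.0075,0.0007,0,0]

```text
time: 34.9
tool_pos: [0.4798, 0.1645, 0.049]
ee_rot: [3.142, 0.0, 3.052]
wrist_force: [0.5, -1.1, -1.5]
width: 0.0219
finger_force: 30.0
```

Call:
apply_moves:
  commands:
    - [0,0,0,-0.0015,0.0001,0,0]
    - [0,0,0,-0.003,0.0003,0,0]
    - [0,0,0,-0.0045,0.0004,0,0]
    - [0,0,0,-0.006,0.0005,0,0]
    - [0,0,0,-0.0075,0.0007,0,0]

```text
time: 35.4
tool_pos: [0.4723, 0.1652, 0.049]
ee_rot: [3.142, 0.0, 3.052]
wrist_force: [-0.7, -0.1, -2.2]
width: 0.0216
finger_force: 30.0
```

Call:
apply_moves:
  commands:
    - [0,0,0,-0.0015,0.0001,0,0]
    - [0,0,0,-0.003,0.0003,0,0]
    - [0,0,0,-0.0045,0.0004,0,0]
    - [0,0,0,-0.006,0.0005,0,0]
    - [0,0,0,-0.0075,0.0007,0,0]

```text
time: 35.9
tool_pos: [0.4648, 0.1659, 0.049]
ee_rot: [3.142, 0.0, 3.052]
wrist_force: [0.3, -0.5, -1.0]
width: 0.022
finger_force: 30.0
```

Call:
apply_moves:
  commands:
    - [0,0,0,-0.0015,0.0001,0,0]
    - [0,0,0,-0.003,0.0003,0,0]
    - [0,0,0,-0.0045,0.0004,0,0]
    - [0,0,0,-0.006,0.0005,0,0]
    - [0,0,0,-0.0075,0.0007,0,0]

```text
time: 36.4
tool_pos: [0.4573, 0.1666, 0.049]
ee_rot: [3.141, 0.0, 3.052]
wrist_force: [-0.5, -0.7, -2.1]
width: 0.0216
finger_force: 30.0
```

```bash
python3 f.py;  python3 - <<'E'
from h import *
c=snap('scene','h');h=cv2.cvtColor(c['pixels'],cv2.COLOR_RGB2HSV)
m=((h[...,0]>12)&(h[...,0]<30)&(h[...,1]>120)).astype(np.uint8); m[:200]=0;m[260:]=0;m[:,:365]=0;m[:,415:]=0
n,l,st,ce=cv2.connectedComponentsWithStats(m)
for i in range(1,n):
    if st[i,4]>8: print(st[i],ce[i],onz(c,ce[i],.040))
E
```

```text
[[-0.53, -0.73, -2.11], [-0.53, -0.73, -2.11], [-0.53, -0.73, -2.11]] [0.45733 0.16661 0.04899] [ 0.07286041  0.03629    -0.05261545] 36.4
[381 223  15  12  99] [388.07070707 228.63636364] [0.62568927 0.14898268 0.04      ]
[395 238  12  12  66] [400.81818182 243.25757576] [0.67089821 0.13519656 0.04      ]
```

Call:
apply_moves:
  commands:
    - [0,0,0,-0.005,0.0005,0,0]
    - [0,0,0,-0.015,0.0015,0,0]
    - [0,0,0,-0.03,0.003,0.002,0]
    - [0,0,0,-0.045,0.004,0.01,0]
    - [0,0,0,-0.055,0.005,0.025,0]

```text
time: 36.95
tool_pos: [0.3996, 0.1714, 0.0728]
ee_rot: [-3.14, -0.004, 3.052]
wrist_force: [-0.2, -0.6, -2.1]
width: 0.0218
finger_force: 30.0
```

Call:
apply_moves:
  commands:
    - [0,0,0,0,-0.01,0.02,0]
    - [0,0,0,0,-0.03,0.03,0]
    - [0,0,0,0,-0.06,0.03,0]
    - [0,0,0,0,-0.095,0.03,0]
    - [0,0,0,0.005,-0.13,0.03,0]

```text
time: 37.45
tool_pos: [0.4063, 0.041, 0.1041]
ee_rot: [3.141, 0.0, 3.053]
wrist_force: [0.4, 0.0, -1.5]
width: 0.0219
finger_force: 30.0
```

Call:
apply_moves:
  commands:
    - [0,0,0,0.015,-0.035,0,0]
    - [0,0,0,0.035,-0.07,0,0]
    - [0,0,0,0.06,-0.105,0,0]
    - [0,0,0,0.085,-0.135,-0.005,0]
    - [0,0,0,0.1,-0.15,-0.015,0]

```text
time: 37.95
tool_pos: [0.5089, -0.1109, 0.0897]
ee_rot: [-3.141, 0.003, 3.049]
wrist_force: [0.3, 1.0, -1.7]
width: 0.0215
finger_force: 30.0
```

Call:
apply_moves:
  commands:
    - [0,0,0,0.002,0,-0.015,0]
    - [0,0,0,0.002,0,-0.03,0]
    - [0,0,0,0.002,0,-0.045,0]
    - [0,0,0,0.002,0,-0.055,0]
    - [0,0,0,0.002,0,-0.06,0]

```text
time: 38.45
tool_pos: [0.5084, -0.1078, 0.0278]
ee_rot: [3.141, -0.002, 3.052]
wrist_force: [0.2, -0.1, -1.1]
width: 0.0219
finger_force: 30.0
```

```bash
python3 f.py; python3 - <<'E'
from h import *
c=snap('scene','i');t=snap('top','it')
a=cv2.imread('pics/i.png')[160:360,220:440];b=cv2.imread('pics/it.png')[185:255,245:305]
cv2.imwrite('pics/mi.png',np.hstack([cv2.resize(a,(484,440),interpolation=2),cv2.resize(b,(312,440),interpolation=2)]))
E
```

```text
[[0.15, -0.1, -1.08], [0.15, -0.1, -1.08], [0.15, -0.1, -1.08]] [ 0.50835 -0.10785  0.02781] [ 0.03130677  0.04359213 -0.02179368] 38.45
```

View pics/mi.png

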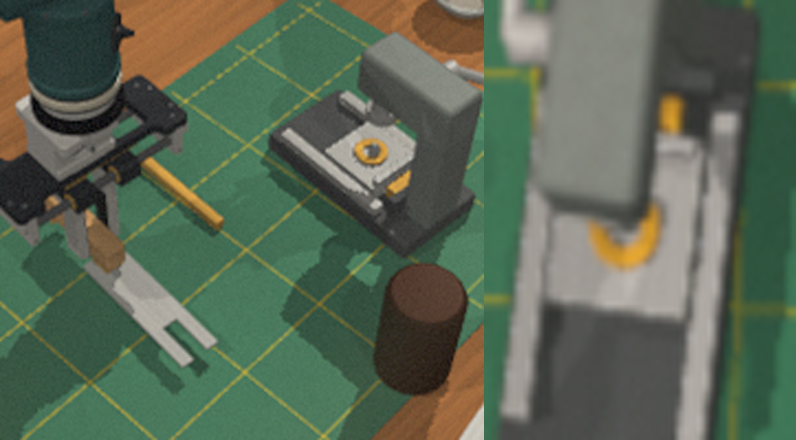

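The washer sits flat around the peg at (371,151), the shuttle is home, and the loader is over clear mat. I'll set it down.

Call:
apply_moves:
  commands:
    - [0,0,0,0,0,-0.005,0]
    - [0,0,0,0,0,-0.01,0]
    - [0,0,0,0,0,-0.013,0]
    - [0,0,0,0,0,-0.015,0]
    - [0,0,0,0,0,-0.016,0]

```text
time: 39.05
tool_pos: [0.5094, -0.1084, 0.0128]
ee_rot: [3.141, -0.0, 3.052]
wrist_force: [1.3, 0.8, -1.5]
width: 0.0217
finger_force: 30.0
```

Call:
apply_moves:
  commands:
    - [0,0,0,0,0,-0.0003,0]
    - [0,0,0,0,0,-0.0003,10]
    - [0,0,0,0,0,-0.0003,25]
    - [0,0,0,0,0,-0.0003,40]
    - [0,0,0,0,0,-0.0003,60]

```text
time: 39.55
tool_pos: [0.5098, -0.1085, 0.0131]
ee_rot: [-3.142, 0.001, 3.052]
wrist_force: [0.1, 0.2, -0.5]
width: 0.0356
finger_force: 0.0
```

Call:
apply_moves:
  commands:
    - [0,0,0,0,0,0,70]
    - [0,0,0,0,0,0.01,70]
    - [0,0,0,0,0,0.03,70]
    - [0,0,0,0,0,0.06,70]
    - [0,0,0,0,0,0.1,70]

```text
time: 40.05
tool_pos: [0.5081, -0.108, 0.1126]
ee_rot: [3.141, -0.004, 3.052]
wrist_force: [0.4, -0.6, -0.3]
width: 0.0654
finger_force: 0.0
```

Call:
apply_moves:
  commands:
    - [0,0,0,0,0,0.03,70]
    - [0,0,0,0,0,0.05,70]
    - [0,0,0,0,0,0.05,70]
    - [0,0,0,0,0,0.05,70]
    - [0,0,0,0,0,0.05,70]

```text
time: 40.55
tool_pos: [0.5085, -0.1081, 0.1609]
ee_rot: [3.141, -0.003, 3.052]
wrist_force: [0.6, 0.3, 0.7]
width: 0.0659
finger_force: 0.0
```

```bash
python3 - <<'E'
from h import *
o=get_obs();print(o['time'],o['tool_pos'],o['width'])
s=snap('wrist')
for q,z in (('loader',.002),('loader_grip',.025)):
  print(q,[(round(r['score'],2),np.round(onz(s,r['pixel'],z)[:2],4).tolist()) for r in place_of('wrist',q)[:2]])
print(close_job())
E
```

```text
40.55 [ 0.50846354 -0.10806293  0.16088883] 0.06585923339947078
loader [(0.97, [0.3131, -0.3416]), (0.96, [0.6403, -0.1205])]
loader_grip [(0.72, [0.5106, -0.1048])]
the job is handed in; nothing more can be done
None
```

The job is handed in at about 41 s: the washer is on the peg, the shuttle was held solid against its stop at about 10 N, and the loader was let go on the mat clear of the press; no verdict was returned.

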